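# Sort locking forceps into trays: shut and open

### The job

Sort the two steel locking forceps: put the pair whose jaws are ratcheted shut in the narrow black tray and the pair whose jaws stand open in the wide black tray. Each must lie flat on the floor of its tray, and its jaws must stay as they are: the shut pair shut, the open pair open.

Things in the scene. Friction and masses are not known exactly. Their poses are not given: they have to be found in the camera images.
- shut_forceps: Steel scissor-shaped locking forceps ratcheted shut, flat on the bench, 160 x 63 x 13 mm, 0.1 kg. Origin: underside of the pivot block, under its middle; z up. Grip this flat-sided block (24 mm along x, 20 along y, 13 high) from above across y. From it the jaws reach 62 mm along +x, the two finger rings 100 mm along -x (out to y = -31 and +31 mm). Bows 0 to 8 mm above the underside.
- open_forceps: Same make, block and frame as shut_forceps, flat on the bench, jaws open. One bow is fixed to the block: jaw along +x, ring out to y = -31 mm. The other is turned: its jaw veers from +x to -y, its ring lies out to about y = +68 mm at x = -85. Pads up to 22 mm wide, centred on the block's y faces, clear the bows.
- shut_forceps_jaw (a joint): Opening angle between the two bows of shut_forceps, rad: 0 is ratcheted shut. Held by friction of about 0.15 N m.
- open_forceps_jaw (a joint): Opening angle between the two bows of open_forceps, rad: starts at 0.34 to 0.44 (open); 0 would be shut. Held by friction of about 0.15 N m; it stays where it is unless the bows are pushed.
- narrow_tray: Open black plastic tray, fixed to the bench, its length roughly along the bench's front edge; 203 mm (its x) by 113 mm (its y) outside, 195 by 105 mm inside, walls 4 mm thick, floor 4 mm and rim 16 mm above the bench. Origin: centre of its underside, z up. For the shut forceps. Around a centred pivot block 42 mm stay free to either long wall: open the fingers only part way there.
- wide_tray: Open black plastic tray, fixed to the bench, its length roughly along the bench's front edge; 203 mm (its x) by 154 mm (its y) outside, 195 by 146 mm inside, walls 4 mm thick, floor 4 mm and rim 16 mm above the bench. Origin: centre of its underside, z up. For the open forceps.

How it is judged:
By the outcome, as a careful person would: the job done as asked, in the order asked, and still so for the second after the job is handed in, with the robot touching nothing.
It also fails if it takes over 45 s, if anything falls off the work surface, if the arm or the gripper's body presses on something with over 40 N, if the wrist force passes 120 N, or if a joint passes its speed limit or range.

### The arm

A 7-joint arm with a two-finger parallel gripper is mounted at the origin on a cart in front of the work surface, level with it; the furniture and walls round the work are solid. World frame = base frame: x ahead of the robot, y to its left, z up, the work surface at z = 0. Lengths are in m, angles in rad, forces in N, time in s.
With the tool pointing down it reaches from about 0.4 to 0.85 m from the base axis. Payload 10.4 kg.
Tool frame: the origin (TCP) lies midway between the tips of the shut fingers; the grasp point (between the pads) lies 19 mm behind it; z points along the fingers, y is the line along which they close (so a half turn about z gives the same grasp; the last joint's range is limited). The gripper opens to 87 mm and grips with 3 to 60 N. Pads are 19 mm wide; open, the fingers measure 117 mm over their backs; the gripper's body (75 mm by 190 mm) begins 51 mm behind the grasp point.
Start: joints at [-1.247, 0.332, -0.065, 1.46, 0.022, 1.35, -0.088], TCP at [0.212, 0.588, 0.223] pointing down, gripper open.
Joint ranges: [-2.6, 2.6], [-0.5, 2.12], [-1.47, 1.34], [0.16, 2.42], [-1.27, 4.41], [0.06, 2.06], [-2.6, 2.6]. Speed limits (rad/s): [2.22, 2.22, 2.79, 2.79, 3.14, 3.14, 3.14].

### API

Orientations are given as a unit quaternion [x, y, z, w].
In Python, from bench import r gives the robot as it stands.
- The arm moves only by the tool carry_out, never from a script. Its argument "steps" is a list that holds one entry, the list of rows, each a list of 6 numbers: the shift along the tool's x, y, z in cm, then the turn, a rotation vector about the tool's x, y, z in rad. In form: [[[dx, dy, dz, wx, wy, wz], ...]]. A call has 1 to 20 rows; each row is the pose to reach, as a shift and turn from the pose commanded when the call began, along the tool's axes at that moment; what a row does not reach only later rows make up. A row lasts 1/12 s, in which the tool goes at most 41.7 mm and 7.16 degrees, less where a joint would pass 70% of its speed; a pose out of reach is approached as far as the arm can. A call with a gripper value outside its range is refused whole. "hand" is the closure, from -1 (fully open) to 1 (shut), set as the call begins (left out, the last holds). The fingers move at their own pace and stop on an object; "squeeze" is the grip in N (left out, the last holds). Time passes only in rows, so rows that repeat a pose let the fingers close. It gives the time, the measured TCP pose, the force, the opening and the grip force at its end, in the units of the state.
- r.read_state(): the state, without advancing time (a new reading comes with each control period).
- r.camera(name): name is "side" or "top" or "wrist"; returns the picture (384x512x3 uint8, red, green, blue); there is no depth.
- r.camera_params(name): a dict with "fx", "fy", "cx", "cy" (pixels), "D" ([k1, k2, p1, p2, k3] as OpenCV has them; the pictures are not rectified), "view" (4x4, takes a point from world to camera coordinates). Camera axes: x right, y up, looking along -z (the intrinsics and any distortion apply to the point x, -y, -z); pixel columns grow to the right and rows downward; lengths in m; the calibration is good to about 2 mm. A picture is of the moment at which its call begins: read the wrist's pose just before it. camera_params takes no time and is no camera call; for the wrist camera it gives the pose at the moment of the call.
- r.close_job(): hands the job in; it is judged then, once.
The state is a dict: "time": time; "joint_positions": joint angles; "joint_vel": joint speeds; "joint_torque": joint torques, N m; "ee_pos": TCP position; "eef_rot": TCP orientation; "ft_force": force on the tool from outside, world axes, zero at the start; "torque": the same for the moment, N m; "width": finger opening in m; "grip_force": force on a finger pad.
Only numpy, scipy, OpenCV 4.12 (cv2) and the standard library are available. Lean on these libraries where they do the work, as an engineer would, in place of code of your own. Each camera call takes 0.05 s, during which the arm holds its last target. There are 200 camera calls.

## Working session

There is one attempt and no reset: what is moved stays moved. The work goes in short steps, Python scripts to look and compute and a tool call to move; the robot and the scene stay as the last step left them, time stands still between calls to the robot, and variables do not carry over. Pictures are saved under pics/ and viewed, at most 10 in all, crops included, and the job is handed in when it is done.

Besides the shell and the picture viewer there is one more tool, called after "Emit:" by a JSON object that holds its "name" and its "arguments". carry_out: Moves the arm, as the interface text tells. Its arguments: {"type":"object","properties":{"steps":{"type":"array","items":{"type":"array","items":{"type":"array","items":{"type":"number"}}}},"hand":{"type":"number"},"squeeze":{"type":"number"}},"required":["steps"]}

```bash
mkdir -p pics; ls; cat > h.py <<'E'
import numpy as np, cv2
from bench import r
from scipy.spatial.transform import Rotation as R
def shot(n,name):
    p=r.camera_params(n); im=r.camera(n); cv2.imwrite(f'pics/{name}.png',im[:,:,::-1]); np.save(f'pics/{name}.npy',np.array([p],dtype=object),allow_pickle=True); return im,p
def ray(p,uv,z):
    K=np.array([[p['fx'],0,p['cx']],[0,p['fy'],p['cy']],[0,0,1.]])
    q=cv2.undistortPoints(np.array(uv,float).reshape(-1,1,2),K,np.array(p['D'],float)).reshape(-1,2)
    d=np.c_[q[:,0],-q[:,1],-np.ones(len(q))]
    V=np.array(p['view']);Rm=V[:3,:3];c=-Rm.T@V[:3,3];w=d@Rm
    return c+w*((z-c[2])/w[:,2])[:,None]
def load(name): return cv2.imread(f'pics/{name}.png')[:,:,::-1],np.load(f'pics/{name}.npy',allow_pickle=True)[0]
E
python3 - <<'E'
from h import *
im,p=shot('top','top1'); print(p)
im2,p2=shot('side','side1')
s=r.read_state();print(s['time'],s['ee_pos'],s['eef_rot'],s['width'])
cv2.imwrite('pics/a.png',cv2.resize(im[:,:,::-1],(796,597),interpolation=cv2.INTER_CUBIC))
E
```

```text
pics
{'fx': 357.94010260268146, 'fy': 357.94010260268146, 'cx': 255.7367738620193, 'cy': 189.74159882990236, 'D': array([0.00485905, 0.        , 0.        , 0.        , 0.        ]), 'view': array([[-0.0277177 , -0.9995068 ,  0.01476075,  0.14486455],
       [ 0.99700568, -0.02657591,  0.07261816, -0.53234357],
       [-0.07219006,  0.01672936,  0.99725058, -0.86773448],
       [ 0.        ,  0.        ,  0.        ,  1.        ]])}
0.1 [0.21230913 0.5874868  0.22184943] [ 1.72495936e-01  9.85010038e-01 -6.08910225e-04 -7.82721236e-05] 0.0870026023379071
```

View pics/a.png

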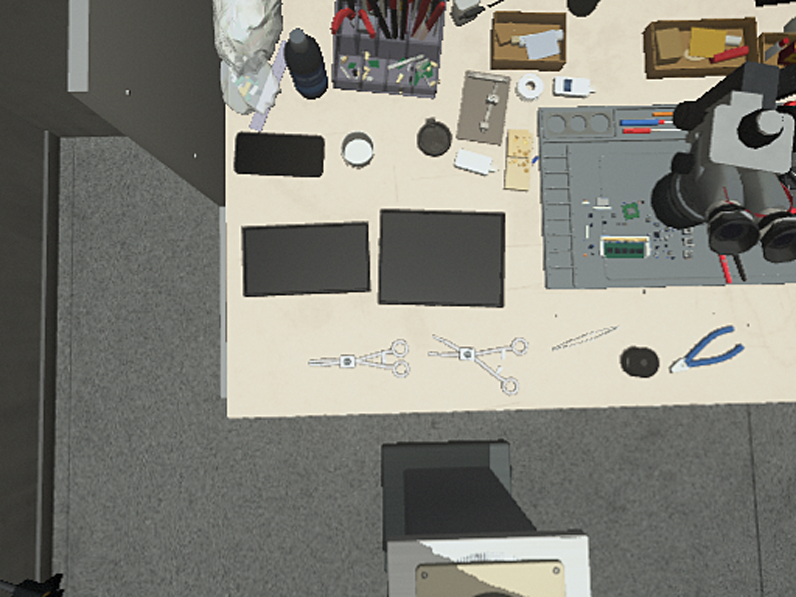

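View pics/side1.png

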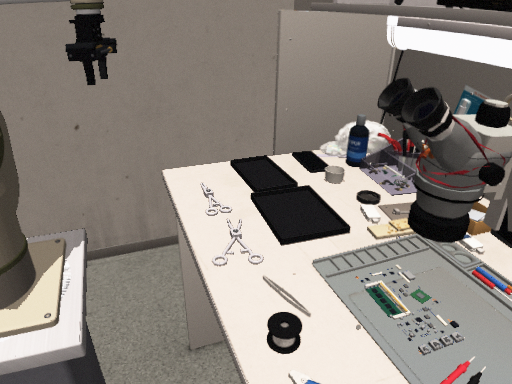

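The top view shows the shut forceps' block at about (347,361) and the open one's at (466,354) in the 796 px picture, both with jaws to the left (world +y). The narrow tray is centred at about (306,259) and the wide one at (442,258).

```bash
python3 - <<'E'
from h import *
im,p=load('top1'); k=796/512
g=cv2.cvtColor(im,cv2.COLOR_RGB2GRAY)
print('blocks rough',ray(p,np.array([[347,361],[466,354]])/k,0.013).round(4), 'rings',ray(p,np.array([[400,348],[401,368],[518,346],[511,385]])/k,0.006).round(4))
m=((g<90)).astype(np.uint8)
m[:130]=0;m[200:]=0;m[:,:150]=0;m[:,335:]=0
for c in cv2.findContours(m,cv2.RETR_EXTERNAL,cv2.CHAIN_APPROX_NONE)[0]:
    if cv2.contourArea(c)<1500: continue
    b=cv2.boxPoints(cv2.minAreaRect(c)); w=ray(p,b,0.012)
    print('tray',b.round(1).tolist(),w.round(4)[:,:2].tolist(),w.mean(0).round(4),[np.linalg.norm(w[i]-w[i-1]).round(4) for i in range(4)])
s=r.read_state(); print(R.from_quat(s['eef_rot']).as_matrix().round(3))
# camera pose in tool
V=np.array(r.camera_params('wrist')['view']); c=-V[:3,:3].T@V[:3,3]; M=R.from_quat(s['eef_rot']).as_matrix()
print('cam in tool',M.T@(c-s['ee_pos']), (M.T@V[:3,:3].T).round(3), r.camera_params('wrist')['fx'])
E
```

```text
blocks rough [[0.4337 0.2134 0.013 ]
 [0.4394 0.024  0.013 ]] rings [[ 0.4517  0.1286  0.006 ]
 [ 0.4198  0.1279  0.006 ]
 [ 0.4496 -0.0612  0.006 ]
 [ 0.3878 -0.0472  0.006 ]]
tray [[155.0, 145.89999389648438], [236.10000610351562, 142.60000610351562], [238.0, 187.3000030517578], [156.8000030517578, 190.6999969482422]] [[0.6533, 0.3793], [0.6567, 0.1762], [0.5437, 0.1744], [0.5408, 0.3756]] [0.5986 0.2764 0.012 ] [np.float64(0.1125), np.float64(0.2031), np.float64(0.113), np.float64(0.2013)]
tray [[242.8000030517578, 195.10000610351562], [244.5, 134.5], [324.70001220703125, 136.6999969482422], [323.0, 197.39999389648438]] [[0.5239, 0.1627], [0.6768, 0.1546], [0.6662, -0.0476], [0.513, -0.037]] [0.595  0.0582 0.012 ] [np.float64(0.2001), np.float64(0.1531), np.float64(0.2025), np.float64(0.1535)]
[[-0.94   0.34  -0.   ]
 [ 0.34   0.94  -0.001]
 [-0.    -0.001 -1.   ]]
cam in tool [ 7.38573415e-02  8.62053504e-05 -1.62040932e-01] [[-0.001  0.964  0.267]
 [ 1.     0.     0.001]
 [ 0.001  0.267 -0.964]] 265.4450875756278
```

Emit:
{"name": "carry_out", "arguments": {"steps": [[[-10,-8,0,0,0,0.4],[-20,-16,0,0,0,0.7],[-33.6,-27.7,0,0,0,1.2],[-33.6,-27.7,0,0,0,1.2],[-33.6,-27.7,0,0,0,1.2],[-33.6,-27.7,0,0,0,1.2],[-33.6,-27.7,0,0,0,1.2],[-33.6,-27.7,0,0,0,1.2],[-33.6,-27.7,0,0,0,1.2],[-33.6,-27.7,0,0,0,1.2],[-33.6,-27.7,6,0,0,1.2],[-33.6,-27.7,12,0,0,1.2],[-33.6,-27.7,12,0,0,1.2],[-33.6,-27.7,12,0,0,1.2],[-33.6,-27.7,12,0,0,1.2],[-33.6,-27.7,12,0,0,1.2],[-33.6,-27.7,12,0,0,1.2],[-33.6,-27.7,12,0,0,1.2]]], "hand": -1, "squeeze": 25}}

```text
time: 1.6
ee_pos: [0.4354, 0.2143, 0.1047]
eef_rot: [0.698, 0.716, 0.002, 0.0]
ft_force: [0.0, -0.1, -0.1]
width: 0.0869
grip_force: 0.0
```

```bash
python3 - <<'E'
from h import *
im,p=shot('wrist','w1'); s=r.read_state(); print(s['time'],s['ee_pos'],s['eef_rot'],s['ft_force'],s['joint_positions'])
cv2.imwrite('pics/b.png',cv2.resize(im[:,:,::-1],(796,597),interpolation=cv2.INTER_CUBIC))
E
```

```text
1.65 [0.4351429  0.21406703 0.104369  ] [6.98369023e-01 7.15736124e-01 1.57862530e-03 1.29188167e-04] [ 0.4437056  0.0359489 -0.1885669] [-0.84884613  0.1250146   0.31833295  1.98303428 -0.04601505  1.03711094
 -0.48497537]
```

View pics/b.png

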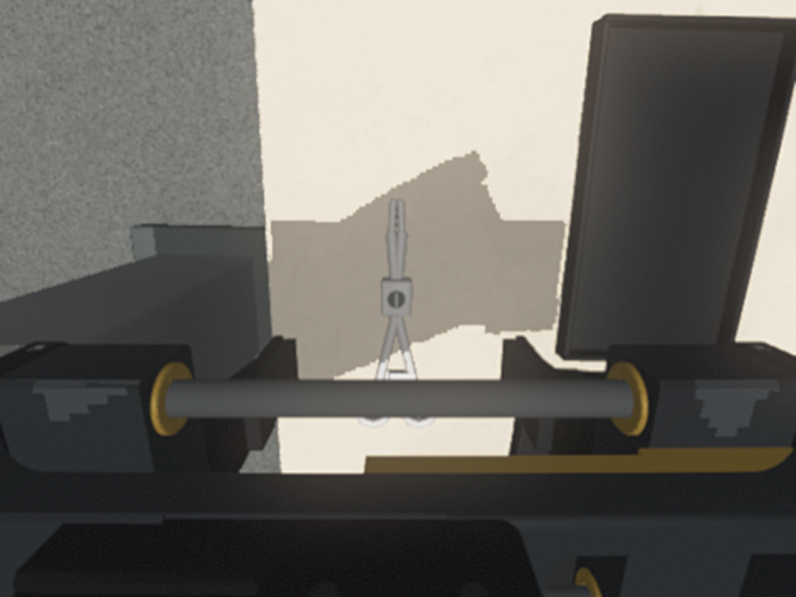

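The wrist view shows the shut forceps straight below the gripper: pivot at about (396,299), jaw tip at (397,202), block edges at columns 382 and 411.

```bash
python3 - <<'E'
from h import *
im,p=load('w1'); k=796/512
g=cv2.cvtColor(im,cv2.COLOR_RGB2GRAY).astype(int)
print(g[176:212,240:272:1][::2])
E
```

```text
[[154 152 154 153 154 154 156 154 154 148 128 131 144 151 152 150 154 147
  139 137 149 154 154 153 152 152 152 152 153 154 155 154]
 [154 154 154 155 155 149 129 119 118 115 108 121 138 147 149 146 148 143
  128 117 120 119 120 129 139 151 153 153 154 154 155 154]
 [152 153 153 152 147 125 111 111 111 111 111 114 114 115 117 118 116 115
  113 113 113 111 109 108 117 146 154 154 154 153 154 153]
 [154 153 152 152 145 129 140 148 148 148 147 147 148 148 149 152 151 149
  151 151 152 151 148 145 136 139 151 154 154 153 153 153]
 [154 152 152 151 144 127 141 152 152 152 151 150 152 153 154 156 158 155
  156 157 157 157 154 147 135 136 150 155 152 153 152 152]
 [152 152 152 152 146 132 140 151 153 152 151 149 150 146 137 141 145 151
  154 156 157 157 151 146 134 135 151 153 153 153 153 154]
 [153 154 151 153 146 133 143 152 153 149 132 110  97  94 104 109  94  95
  109 135 153 157 153 145 134 136 149 154 153 154 153 153]
 [153 153 153 154 147 133 141 153 150 130  94  81  82  94 121 125  95  82
   81  98 129 152 153 146 135 134 151 154 154 154 154 152]
 [154 155 154 154 147 131 140 152 14
[... 594 characters left out ...]
8 137 150 155 155 154 154 155 154]
 [153 151 153 154 151 142 137 144 145 143 139 139 140 142 144 144 147 149
  148 149 151 149 146 144 142 152 154 154 154 154 154 154]
 [151 150 152 152 154 154 153 152 151 143 124 129 141 151 147 146 150 148
  138 134 151 155 153 153 153 154 154 154 154 155 155 155]
 [154 153 152 154 153 154 153 153 154 145 127 134 145 150 149 145 151 150
  141 131 141 152 154 153 153 154 155 156 154 154 154 155]
 [153 152 152 153 153 153 153 152 150 139 125 137 147 151 146 144 149 151
  145 132 134 151 155 154 154 153 154 155 155 154 154 155]
 [151 151 153 152 153 153 153 153 146 127 130 143 150 149 143 138 146 152
  147 136 132 148 155 155 155 154 154 156 154 155 155 154]]
```

```bash
cat >> h.py <<'E'
def pivot(im,p,uv0,rad=12,th=125,z=0.013):
    g=cv2.cvtColor(im,cv2.COLOR_RGB2GRAY); m=np.zeros_like(g); u,v=map(int,uv0)
    m[v-rad:v+rad,u-rad:u+rad]=(g[v-rad:v+rad,u-rad:u+rad]<th)
    n,l,st,ce=cv2.connectedComponentsWithStats(m)
    i=min(range(1,n),key=lambda i:(np.hypot(*(ce[i]-uv0))>6, -st[i,4]))
    x,y,w,h,_=st[i]; c=(x+(w-1)/2,y+(h-1)/2); print('pivot px',c,w,h,ce[i]); return ray(p,[c],z)[0]
E
python3 - <<'E'
from h import *
im,p=load('w1'); k=796/512
b=pivot(im,p,(255,192),8); 
t=ray(p,[np.array([397,203])/k],0.006)[0]; rr=ray(p,np.array([[374,419],[419,419]])/k,0.006)
print(b,t,rr, np.linalg.norm(t-b), np.degrees(np.arctan2(*(t-b)[[1,0]])),np.degrees(np.arctan2(*(b-rr.mean(0))[[1,0]])))
M=R.from_quat([0.698369,0.715736,0.00157863,0.000129]).as_matrix(); print(M.round(3)); print('shift in tool cm',100*M.T@(b-[0.4351,0.21407,0.10437]))
E
```

```text
pivot px (np.float64(254.5), np.float64(192.0)) 12 11 [254.47959184 192.12244898]
[0.4328054  0.21509322 0.013     ] [0.43226537 0.27448456 0.006     ] [[0.41928752 0.12299657 0.006     ]
 [0.45151318 0.12375573 0.006     ]] 0.059804872027059336 90.52096958451962 91.62063298839708
[[-0.025  1.     0.002]
 [ 1.     0.025  0.002]
 [ 0.002  0.002 -1.   ]]
shift in tool cm [ 0.0894677  -0.24917087  9.13661863]
```

Emit:
{"name": "carry_out", "arguments": {"steps": [[[0.1,-0.25,2,0,0,0],[0.1,-0.25,5,0,0,0],[0.1,-0.25,7.5,0,0,0],[0.1,-0.25,9,0,0,0],[0.1,-0.25,9.7,0,0,0],[0.1,-0.25,10,0,0,0],[0.1,-0.25,10,0,0,0],[0.1,-0.25,10,0,0,0]]]}}

```text
time: 2.32
ee_pos: [0.4325, 0.2146, 0.0037]
eef_rot: [0.699, 0.716, 0.001, 0.0]
ft_force: [0.2, -0.4, 0.1]
width: 0.0871
grip_force: 0.0
```

Emit:
{"name": "carry_out", "arguments": {"steps": [[[0,0,0,0,0,0],[0,0,0,0,0,0],[0,0,0,0,0,0],[0,0,0,0,0,0],[0,0,0,0,0,0],[0,0,0,0,0,0],[0,0,0,0,0,0],[0,0,0,0,0,0]]], "hand": 1, "squeeze": 25}}

```text
time: 2.98
ee_pos: [0.4317, 0.214, 0.0025]
eef_rot: [0.699, 0.716, 0.0, -0.0]
ft_force: [0.5, -0.2, -0.4]
width: 0.0415
grip_force: 0.0
```

Emit:
{"name": "carry_out", "arguments": {"steps": [[[0,0,0,0,0,0],[0,0,0,0,0,0],[0,0,0,0,0,0],[0,0,0,0,0,0],[0,0,0,0,0,0],[0,0,0,0,0,0],[0,0,0,0,0,0]]]}}

```text
time: 3.57
ee_pos: [0.4318, 0.2141, 0.0025]
eef_rot: [0.699, 0.716, 0.0, -0.0]
ft_force: [0.1, 0.8, -0.9]
width: 0.0199
grip_force: 24.9
```

Emit:
{"name": "carry_out", "arguments": {"steps": [[[0,0,-0.5,0,0,0],[0,0,-2,0,0,0],[0,0,-4,0,0,0],[0,0,-6,0,0,0],[0.3,0.6,-7.5,0,0,0],[1,2.2,-8,0,0,0],[2,4.4,-8,0,0,0],[3,6.6,-8,0,0,0],[4,8.8,-8,0,0,0],[5,11,-8,0,0,0],[6,13.2,-8,0,0,0],[7,15.4,-8,0,0,0],[7.5,16.4,-8,0,0,0],[7.7,16.8,-8,0,0,0],[7.7,16.8,-8,0,0,0],[7.7,16.8,-8,0,0,0],[7.7,16.8,-8,0,0,0],[7.7,16.8,-8,0,0,0]]]}}

```text
time: 5.07
ee_pos: [0.5973, 0.2947, 0.0828]
eef_rot: [0.699, 0.715, -0.0, -0.0]
ft_force: [-0.4, -0.5, -1.3]
width: 0.0195
grip_force: 24.9
```

```bash
python3 - <<'E'
from h import *
im,p=shot('wrist','w2'); s=r.read_state(); print(s['time'],s['ee_pos'],s['eef_rot'],s['ft_force'],s['width'])
im2,p2=shot('side','side2')
cv2.imwrite('pics/c.png',np.vstack([im[:,:,::-1][:300],cv2.resize(im2[120:270,150:406,::-1],(512,300))]))
E
```

```text
5.1167 [0.59733204 0.2948777  0.08286261] [ 6.98563399e-01  7.15548149e-01  7.43774467e-05 -1.32934381e-04] [-0.34728615 -0.32342748 -0.93682589] 0.019719310562566844
```

View pics/c.png

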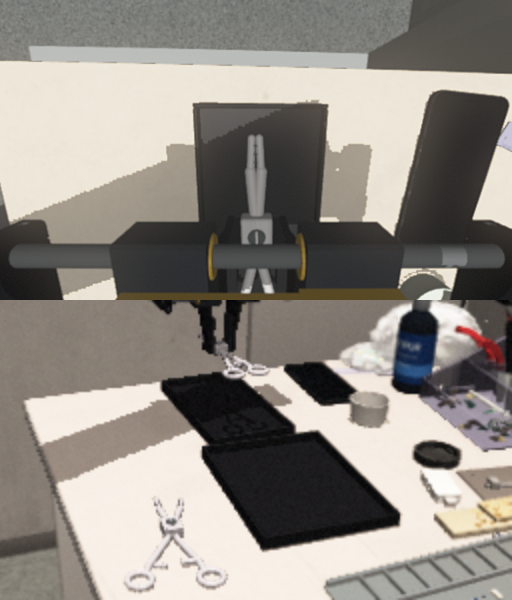

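The forceps hang level in the grip over the narrow tray; the tray's far rim corners are at about (194,104) and (327,104).

```bash
python3 - <<'E'
from h import *
im,p=load('w2')
print(ray(p,[[194,104],[327,104]],0.016).round(4), ray(p,[[255,137]],0.085).round(4))
print(pivot(im,p,(256,238),9,125,0.0935))
E
```

```text
[[0.5431 0.3767 0.016 ]
 [0.6524 0.3793 0.016 ]] [[0.5942 0.3563 0.085 ]]
pivot px (np.float64(255.5), np.float64(237.5)) 18 18 [255.73529412 238.22426471]
[0.59595201 0.2953626  0.0935    ]
```

Emit:
{"name": "carry_out", "arguments": {"steps": [[[0,0.1,1,0,0,0],[0,0.1,2.5,0,0,0],[0,0.1,4,0,0,0],[0,0.1,5.3,0,0,0],[0,0.1,6.2,0,0,0],[0,0.1,6.8,0,0,0],[0,0.1,7.2,0,0,0],[0,0.1,7.4,0,0,0],[0,0.1,7.5,0,0,0],[0,0.1,7.6,0,0,0],[0,0.1,7.6,0,0,0],[0,0.1,7.6,0,0,0],[0,0.1,7.6,0,0,0]]]}}

```text
time: 6.25
ee_pos: [0.5991, 0.2952, 0.007]
eef_rot: [0.699, 0.716, 0.0, 0.0]
ft_force: [0.8, 0.4, -1.5]
width: 0.0198
grip_force: 24.9
```

Emit:
{"name": "carry_out", "arguments": {"steps": [[[0,0,0.05,0,0,0],[0,0,0.05,0,0,0],[0,0,0.05,0,0,0],[0,0,0.05,0,0,0],[0,0,0.05,0,0,0],[0,0,0.05,0,0,0]]], "hand": 0}}

```text
time: 6.75
ee_pos: [0.5989, 0.2951, 0.0061]
eef_rot: [0.699, 0.716, 0.0, -0.0]
ft_force: [-0.5, 0.5, 0.9]
width: 0.0427
grip_force: 0.0
```

Emit:
{"name": "carry_out", "arguments": {"steps": [[[0,0,-1,0,0,0],[0,0,-3,0,0,0],[0,0,-6,0,0,0],[0,0,-9,0,0,0],[-1,-0.6,-10,0,0,0],[-4,-2.5,-10,0,0,0.02],[-8,-5,-10,0,0,0.04],[-12,-7.5,-10,0,0,0.07],[-16,-10,-10,0,0,0.07],[-20,-12.5,-10,0,0,0.07],[-23.5,-14.7,-10,0,0,0.07],[-26,-16.3,-10,0,0,0.07],[-26.7,-16.7,-10,0,0,0.07],[-26.7,-16.7,-10,0,0,0.07],[-26.7,-16.7,-10,0,0,0.07],[-26.7,-16.7,-10,0,0,0.07],[-26.7,-16.7,-10,0,0,0.07]]]}}

```text
time: 8.17
ee_pos: [0.4389, 0.0252, 0.1064]
eef_rot: [0.723, 0.691, 0.0, 0.0]
ft_force: [0.9, 0.7, 0.0]
width: 0.0434
grip_force: 0.0
```

```bash
python3 - <<'E'
from h import *
im,p=shot('wrist','w3'); s=r.read_state(); print(s['time'],s['ee_pos'].tolist(),s['eef_rot'].tolist(),s['ft_force'],s['width'])
im2,p2=shot('side','side3')
cv2.imwrite('pics/d.png',np.vstack([cv2.resize(im[80:290,156:356,::-1],None,fx=1.8,fy=1.8,interpolation=cv2.INTER_CUBIC),cv2.resize(im2[140:250,170:370,::-1],(360,198),interpolation=cv2.INTER_CUBIC)]))
E
```

```text
8.2167 [0.4388218750465428, 0.025067620647712376, 0.10618674678612793] [0.7226550360054744, 0.6912088524739509, 5.725076022127075e-05, 0.00013386530906027056] [-0.89438774  0.61434808 -0.39846151] 0.04320010955390952
```

View pics/d.png

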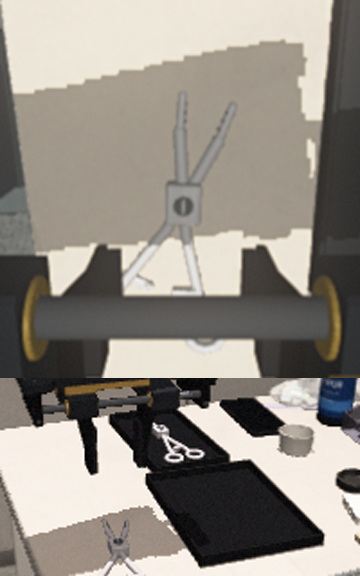

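The shut pair lies in the narrow tray. In the wrist crop the open pair's pivot is at about (184,206), the fixed jaw tip at (182,93), the turned jaw tip at (233,104), and the block edges at columns 165 and 201.

```bash
python3 - <<'E'
from h import *
im,p=load('w3'); f=lambda u,v:(156+u/1.8-.2,80+v/1.8-.2)
b=pivot(im,p,(258,194),8); t=ray(p,[f(182,93)],0.006)[0]; fr=ray(p,[f(206,341)],0.006)[0]
tt=ray(p,[f(233,104)],0.006)[0]
print(b,t,fr); a=lambda q:np.degrees(np.arctan2(q[1],q[0]))
print('jaw',a(t-b),np.linalg.norm(t-b),'turned',a(tt-b),'ring',a(b-fr)-10.66)
g=cv2.cvtColor(im,cv2.COLOR_RGB2GRAY).astype(float)
L=[];Rr=[]
for v in range(184,204):   # side edges of the block: strongest gradient columns
    d=np.abs(np.diff(cv2.GaussianBlur(g,(3,3),0)[v])); L.append((244+d[244:251].argmax()+.5,v)); Rr.append((264+d[264:272].argmax()+.5,v))
for E in (L,Rr):
    w=ray(p,E,0.013); vx,vy,_,_=cv2.fitLine(w[:,:2].astype(np.float32),cv2.DIST_HUBER,0,.001,.001).ravel(); print('edge',w.mean(0),np.degrees(np.arctan2(vy,vx)),[int(e[0]) for e in E])
M=R.from_quat([0.7226550360054744, 0.6912088524739509, 5.725e-05,0.000133]).as_matrix(); print('toolx',a(M[:,0]),'shift cm',100*M.T@(b-[0.43882,0.02507,0.10619]))
E
```

```text
pivot px (np.float64(257.5), np.float64(194.0)) 12 11 [257.30337079 194.15730337]
[0.43913258 0.02321501 0.013     ] [0.44126413 0.08419056 0.006     ] [ 0.44947407 -0.06737697  0.006     ]
jaw 87.99790035726348 0.061413040594053364 turned 61.38338196999214 ring 85.85238316236239
edge [0.42962937 0.02412686 0.013     ] 75.41882 [247, 249, 249, 249, 249, 249, 249, 249, 246, 246, 250, 250, 246, 246, 246, 246, 246, 246, 246, 246]
edge [0.44902151 0.0232588  0.013     ] 86.37147 [268, 268, 268, 268, 268, 265, 265, 265, 265, 267, 267, 267, 267, 267, 267, 267, 267, 267, 267, 267]
toolx 87.451753078428 shift cm [-0.18298376  0.03694557  9.31902892]
```

Emit:
{"name": "carry_out", "arguments": {"steps": [[[-0.18,0.04,2,0,0,0.01],[-0.18,0.04,5,0,0,0.01],[-0.18,0.04,7.5,0,0,0.01],[-0.18,0.04,9,0,0,0.01],[-0.18,0.04,9.8,0,0,0.01],[-0.18,0.04,10.2,0,0,0.01],[-0.18,0.04,10.35,0,0,0.01],[-0.18,0.04,10.35,0,0,0.01],[-0.18,0.04,10.35,0,0,0.01]]]}}

```text
time: 9.02
ee_pos: [0.4394, 0.0226, 0.0033]
eef_rot: [0.727, 0.687, 0.001, 0.0]
ft_force: [-0.1, -0.1, -0.1]
width: 0.0436
grip_force: 0.0
```

Emit:
{"name": "carry_out", "arguments": {"steps": [[[-0.0,0,0,0,0,0],[0,0,0,0,0,0],[0,0,0,0,0,0],[0,0,0,0,0,0],[0,0,0,0,0,0],[0,0,0,0,0,0],[0,0,0,0,0,0],[0,0,0,0,0,0]]], "hand": 1, "squeeze": 25}}

```text
time: 9.68
ee_pos: [0.4388, 0.0224, 0.0027]
eef_rot: [0.727, 0.687, 0.0, 0.0]
ft_force: [0.4, -0.1, 3.6]
width: 0.0202
grip_force: 25.0
```

Emit:
{"name": "carry_out", "arguments": {"steps": [[[0,0,-0.5,0,0,0],[0,0,-2,0,0,0],[0,0,-4,0,0,0],[0,0,-6,0,0,0],[0.2,0.6,-7.5,0,0,0],[0.8,2.2,-8,0,0,0],[1.6,4.4,-8,0,0,0],[2.4,6.6,-8,0,0,0],[3.2,8.8,-8,0,0,0],[4,11,-8,0,0,0],[4.9,13.2,-8,0,0,0],[5.7,15.4,-8,0,0,0],[6.2,16.8,-8,0,0,0],[6.4,17.2,-8,0,0,0],[6.4,17.2,-8,0,0,0],[6.4,17.2,-8,0,0,0],[6.4,17.2,-8,0,0,0],[6.4,17.2,-8,0,0,0]]]}}

```text
time: 11.18
ee_pos: [0.6132, 0.0762, 0.0827]
eef_rot: [0.727, 0.687, -0.0, -0.0]
ft_force: [0.3, -0.1, -1.5]
width: 0.0198
grip_force: 25.0
```

```bash
python3 - <<'E'
from h import *
im,p=shot('wrist','w4'); s=r.read_state(); print(s['time'],s['ee_pos'].tolist(),s['eef_rot'].tolist(),s['ft_force'],s['width'])
im2,p2=shot('side','side4')
cv2.imwrite('pics/e.png',np.vstack([im[:,:,::-1][:300],cv2.resize(im2[120:270,150:406,::-1],(512,300))]))
E
```

```text
11.2333 [0.6133613520549875, 0.0763475590982563, 0.08280615164136401] [0.7267592989075491, 0.6868921905304016, 0.00012054375940768161, -0.00015971523589998978] [-0.677981   -0.348205   -0.35699228] 0.019906669939600958
```

View pics/e.png

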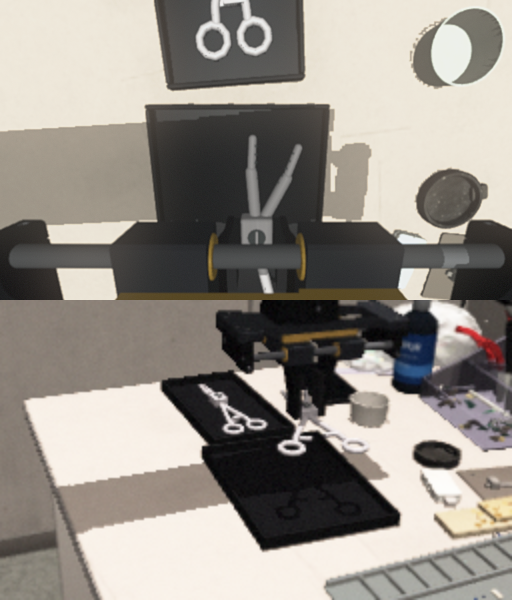

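The open pair hangs level with jaws still open; the wide tray's far rim corners are at (147,105) and (329,105).

```bash
python3 - <<'E'
from h import *
im,p=load('w4')
print(ray(p,[[147,105],[329,105]],0.016).round(4), ray(p,[[252,137],[298,147]],0.087).round(4))
E
```

```text
[[0.527  0.1637 0.016 ]
 [0.6766 0.1551 0.016 ]] [[0.6134 0.138  0.087 ]
 [0.6402 0.1307 0.087 ]]
```

Emit:
{"name": "carry_out", "arguments": {"steps": [[[0,0.1,1,0,0,0],[0,0.1,2.5,0,0,0],[0,0.1,4,0,0,0],[0,0.1,5,0,0,0],[0,0.1,5,0,0,0]]]}}

```text
time: 11.7
ee_pos: [0.6131, 0.0763, 0.0298]
eef_rot: [0.727, 0.687, -0.002, -0.001]
ft_force: [-0.9, 0.5, -1.8]
width: 0.0196
grip_force: 25.0
```

Emit:
{"name": "carry_out", "arguments": {"steps": [[[0,0,0.5,0,0,0],[0,0,1.2,0,0,0],[0,0,1.8,0,0,0],[0,0,2.2,0,0,0],[0,0,2.45,0,0,0],[0,0,2.55,0,0,0],[0,0,2.6,0,0,0],[0,0,2.6,0,0,0],[0,0,2.6,0,0,0]]]}}

```text
time: 12.45
ee_pos: [0.6152, 0.0766, 0.0068]
eef_rot: [0.727, 0.687, 0.0, 0.0]
ft_force: [-0.2, -0.8, 1.2]
width: 0.0196
grip_force: 25.0
```

Emit:
{"name": "carry_out", "arguments": {"steps": [[[0,0,0,0,0,0],[0,0,0,0,0,0],[0,0,0,0,0,0],[0,0,0,0,0,0],[0,0,0,0,0,0],[0,0,0,0,0,0]]], "hand": 0}}

```text
time: 12.95
ee_pos: [0.615, 0.0766, 0.0065]
eef_rot: [0.727, 0.687, 0.0, -0.0]
ft_force: [-0.1, -0.5, 0.4]
width: 0.0427
grip_force: 0.0
```

Emit:
{"name": "carry_out", "arguments": {"steps": [[[0,0,-1,0,0,0],[0,0,-3,0,0,0],[0,0,-6,0,0,0],[0,0,-9,0,0,0],[0,0,-12,0,0,0],[-2,-2,-14,0,0,0],[-5,-5,-14,0,0,0],[-9,-9,-14,0,0,0],[-13,-13,-14,0,0,0],[-16,-15,-14,0,0,0],[-18,-16,-14,0,0,0],[-18,-16,-14,0,0,0],[-18,-16,-14,0,0,0],[-18,-16,-14,0,0,0]]]}}

```text
time: 14.12
ee_pos: [0.4456, -0.094, 0.1473]
eef_rot: [0.727, 0.687, 0.001, 0.0]
ft_force: [0.5, 0.4, -0.2]
width: 0.0436
grip_force: 0.0
```

```bash
python3 - <<'E'
from h import *
im,p=shot('top','top2'); im2,p2=shot('side','side5')
s=r.read_state(); print(s['time'],s['ee_pos'],s['ft_force'],s['width'])
cv2.imwrite('pics/f.png',np.vstack([cv2.resize(im[120:220,140:340,::-1],(600,300),interpolation=cv2.INTER_CUBIC),cv2.resize(im2[145:245,190:390,::-1],(600,300),interpolation=cv2.INTER_CUBIC)]))
E
```

```text
14.2167 [ 0.44594681 -0.09316378  0.14687138] [-0.1282699   0.02026556  0.13032514] 0.04342472191972165
```

View pics/f.png

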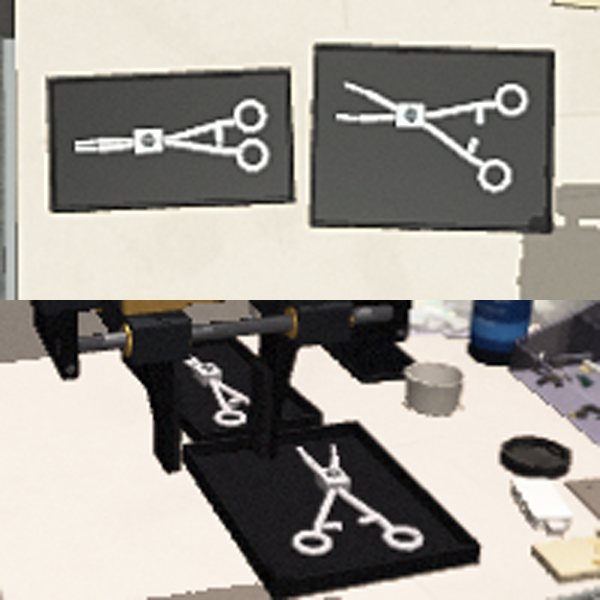

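Both pairs lie flat and clear of the walls: the shut one (pivot at (148,140) in the top crop) in the narrow tray, and the open one (pivot at (410,115)) in the wide tray with its jaws still open.

```bash
python3 -c "
from bench import r
print(r.close_job())"
```

```text
the job is handed in; nothing more can be done
None
```

The job is handed in at about 14 s: the shut forceps lie flat in the narrow tray with jaws shut, and the open forceps lie flat in the wide tray with jaws open.

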